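Seat the optical probes in the V-groove fixture and scan it

ROBOT

A 6-joint arm with a two-finger parallel gripper is mounted at the origin on the work surface. World frame = base frame: x ahead of the robot, y to its left, z up, the work surface at z = 0. Lengths are in mm, angles in rad, forces in N, time in s.
With the tool pointing down it reaches from about 350 to 775 mm from the base axis. Payload 7.3 kg.
Tool frame: the origin (TCP) lies between the finger pads; the fingertips stand 25 mm ahead of it and the grasp point (between the pads) lies 6 mm ahead of it; z points along the fingers, y is the line along which they close (so a half turn about z gives the same grasp; the last joint's range is limited). The gripper opens to 92 mm and grips with 3 to 60 N. Pads are 19 mm wide; open, the fingers measure 130 mm over their backs; the gripper's body (75 mm by 190 mm) begins 47 mm behind the grasp point.
Start: joints at [1.137, 0.342, 1.524, -0, 1.275, -0.146], TCP at [149.002, 503.429, 251.741] pointing down, gripper open.
Joint ranges: [-2.53, 2.53], [-0.77, 2.02], [0.04, 2.7], [-1, 4.14], [0.28, 2.66], [-3.11, 3.11]. Speed limits (rad/s): [2.57, 2.57, 3.14, 3.14, 3.14, 3.14].

INTERFACE

Orientations are given as [roll, pitch, yaw] about the fixed x, y, z axes, in that order (R = Rz(yaw) Ry(pitch) Rx(roll)).
In Python, from plant import bot gives the robot as it stands.
- The arm moves only by the tool play_rows, never from a script. Its argument "commands" is a list of rows, each an object of numbers: "x", "y", "z": the shift along the tool's x, y, z in m; "twist": the turn about the tool's z in degrees. In form: [{"x": .., "y": .., "z": .., "twist": ..}, ...]. A call has exactly 8 rows; each row is the pose to reach, as a shift and turn from the pose commanded when the call began, along the tool's axes at that moment; what a row does not reach only later rows make up. A row lasts 1/10 s, in which the tool goes at most 50 mm and 8.59 degrees, less where a joint would pass 70% of its speed; a pose out of reach is approached as far as the arm can. A call with a gripper value outside its range is refused whole. "jaw" is the closure, from 0 (fully open) to 1 (shut), set as the call begins (left out, the last holds). The fingers move at their own pace and stop on an object; the grip force is fixed at half the most. Time passes only in rows, so rows that repeat a pose let the fingers close, or fill a call up. It gives the time, the measured TCP pose, the force, the opening and the grip force at its end, in the units of the state.
- bot.get_obs(): the state, without advancing time (a new reading comes with each control period).
- bot.capture(name): name is "scene" or "top" or "wrist"; returns a dict with "pixels" (384x512x3 uint8, red, green, blue), "fx", "fy", "cx", "cy" (pixels), "eye" and "rotation" of the camera in the world. Camera axes: x right, y down, z forward; pixel columns grow to the right and rows downward; lengths in mm; the calibration is good to about 2 mm. The wrist camera is an equidistant fisheye: a pixel r from the principal point sees the ray r / f radians off the axis. A picture is of the moment at which its call begins. There is no depth.
- bot.close_job(): hands the job in; it is judged then, once.
The state is a dict: "time": time; "joint_positions": joint angles; "dq": joint speeds; "tau": joint torques, N m; "tool_pos": TCP position; "tcp_rot": TCP orientation; "contact_force": force on the tool from outside, world axes, zero at the start; "moment": the same for the moment, N m; "grip_width": finger opening in mm; "finger_force": force on a finger pad.
Only numpy, scipy, OpenCV 4.12 (cv2) and the standard library are available. Lean on these libraries where they do the work, as an engineer would, in place of code of your own. Each camera call takes 0.05 s, during which the arm holds its last target. There are 200 camera calls.

TASK

Lay every optical probe on the bench in a V-groove of its own on the aluminium fixture, tip towards the end stop, and slide each one under the bridge until its tip touches the stop. Only when all are fully home, take the hand scanner from its dock, hold it steady for two seconds level and square to the fixture's bar-code label with the window about 10 cm in front of the label's centre, then lay the scanner back flat in its dock, facing as before. At the end all probes must still be fully home; do not knock over or push away the glassware and other things standing about.

Things in the scene. Friction and masses are not known exactly. Their poses are not given: they have to be found in the camera images.
- fixture: Fixed aluminium block, 232 wide (y) x 190 mm long (x). Origin at table height; x points along the grooves to the end stop. Three 90-degree V-grooves, open above and at the near end, at y = -70, 0, 70 mm, from x = -63 mm to the stop face at x = 85 mm (dark steel, 70 mm high, 15 thick). Block top 32 mm high, grooves 28 mm wide there; a base plate 12 mm thick runs to x = -85 mm.
- label (a point): Centre of the bar-code label, 108 mm above the table, facing the fixture's -x (axes as the fixture's). Its plate, 76 mm wide, up to 140 mm high, stands on the middle of a dark steel bridge that crosses all grooves at fixture x = 57 to 77 mm, underside 62, top 76 mm high, on a post at either outer side. A probe slides under it with 8 mm to spare but cannot be lowered in there.
- scanner: Hand scanner, 160 mm long, flat underside: black handle 34 mm wide, 34 high, x = -85 to 30 mm; grey head 56 mm wide, 42 high, x = 30 to 75 mm. About 0.25 kg. Origin: on the underside, within 10 mm of the balance point, where the handle is best gripped across; x points forward out of the window, z up.
- scanner_window (a point): Centre of the scanner's glass window, on the front of its head, 75 mm ahead of the scanner's origin and 22 mm above its underside. It reads straight ahead, along the scanner's x.
- dock: Scanner dock, a shallow grey tray fixed to the table, 190 mm long (x) by 90 mm wide (y) outside, walls 5 mm thick and 14 mm high, inner floor 6 mm above the table. Origin: centre of its underside. The scanner lies in it with its x axis along the dock's x.
- beaker: Bystander: empty glass beaker, 70 mm across, 90 mm high; origin in the centre of its underside.
- jar: Bystander: amber glass jar, 70 mm across, 80 mm high; origin in the centre of its underside.
- wash_bottle: Bystander: white plastic bottle with a red cap, 66 mm across, 170 mm high; origin in the centre of its underside.
- dish: Bystander: small white ceramic dish, 56 mm across, 20 mm high; origin in the centre of its underside.
- puck: Bystander: dark steel weight, a disc 50 mm across and 25 mm high; origin in the centre of its underside.
- groove0_end (a point): Centre of where a probe's tip comes to rest in the groove at y = -70 mm: on the face of the end stop, 39 mm above the table, on the axis of a probe lying in that groove. Axes as the fixture's.
- groove1_end (a point): Centre of where a probe's tip comes to rest in the groove at y = 0 mm: on the face of the end stop, 39 mm above the table, on the axis of a probe lying in that groove. Axes as the fixture's.
- groove2_end (a point): Centre of where a probe's tip comes to rest in the groove at y = +70 mm: on the face of the end stop, 39 mm above the table, on the axis of a probe lying in that groove. Axes as the fixture's.
- probe0: Optical probe, may be absent: round steel barrel 30 mm across, 150 mm long, with a square black block 30 x 30 x 20 mm on its tail; 0.2 to 0.33 kg. Origin: on the axis at mid-barrel, within 10 mm of the balance point; x along the axis to the tip; tail end at x = -95 mm. On the table its axis is 15 mm high, in a groove 39 mm. All alike, fit any groove; slides under 3 to 8 N.
- probe0_tip (a point): Centre of the tip face of that probe, 75 mm ahead of its origin on its axis. With the tip home the tail block is clear of the near end of the groove.
- probe1: Optical probe, may be absent: round steel barrel 30 mm across, 150 mm long, with a square black block 30 x 30 x 20 mm on its tail; 0.2 to 0.33 kg. Origin: on the axis at mid-barrel, within 10 mm of the balance point; x along the axis to the tip; tail end at x = -95 mm. On the table its axis is 15 mm high, in a groove 39 mm. All alike, fit any groove; slides under 3 to 8 N.
- probe1_tip (a point): Centre of the tip face of that probe, 75 mm ahead of its origin on its axis. With the tip home the tail block is clear of the near end of the groove.
- probe2: Optical probe, may be absent: round steel barrel 30 mm across, 150 mm long, with a square black block 30 x 30 x 20 mm on its tail; 0.2 to 0.33 kg. Origin: on the axis at mid-barrel, within 10 mm of the balance point; x along the axis to the tip; tail end at x = -95 mm. On the table its axis is 15 mm high, in a groove 39 mm. All alike, fit any groove; slides under 3 to 8 N.
- probe2_tip (a point): Centre of the tip face of that probe, 75 mm ahead of its origin on its axis. With the tip home the tail block is clear of the near end of the groove.
Things that resemble listed ones, but are neither listed nor needed, are in the scene too. What is shaped like the probe0 but blue is not meant.

How it is judged:
By the outcome, as a careful person would: the job done as asked, in the order asked, and still so for the second after the job is handed in, with the robot touching nothing.
Of probe0, probe1, probe2 only 2 to 3 are there at a start; the rules pass over those that are not, and their reading is None.
At some moment in a run one of probe0, probe1, probe2 may be knocked a few centimetres aside while the robot is not near it.
Once in a run the grip may slacken for a moment while it holds something.
It also fails if it takes over 210 s, if anything falls off the work surface, if the arm or the gripper's body presses on something with over 40 N, if the wrist force passes 120 N, or if a joint passes its speed limit or range.

## Working session

There is one attempt and no reset: what is moved stays moved. The work goes in short steps, Python scripts to look and compute and a tool call to move; the robot and the scene stay as the last step left them, time stands still between calls to the robot, and variables do not carry over. Pictures are saved under pics/ and viewed, at most 14 in all, crops included, and the job is handed in when it is done.

Besides the shell and the picture viewer there is one more tool, called after "Call:" as a command line: name --argument value ..., lists and objects as JSON in quotes. play_rows: Moves the arm, as the interface text tells. Its arguments: {"type":"object","properties":{"commands":{"type":"array"},"jaw":{"type":"number"}},"required":["commands"]}

```bash
ls; mkdir -p pics; python3 - <<'E'
from plant import bot
import cv2,pickle
o=bot.get_obs();print(o)
for n in("scene","top"):
    c=bot.capture(n);pickle.dump(c,open(f"pics/{n}0.pkl","wb"))
    cv2.imwrite(f"pics/{n}0.png",cv2.resize(c["pixels"][:,:,::-1],(800,600),interpolation=cv2.INTER_CUBIC))
    print(n,{k:v for k,v in c.items() if k!="pixels"})
E
```

```text
pics
{'time': 0.0, 'joint_positions': array([ 1.13697437e+00,  3.42702709e-01,  1.52500521e+00, -1.07859034e-05,
        1.27540511e+00, -1.46016511e-01]), 'dq': array([7.07415330e-04, 3.49979630e-05, 1.22466666e-03, 1.12057194e-03,
       1.49187670e-04, 3.19562723e-04]), 'tau': array([-1.50034080e-03, -4.31252396e+01, -2.44221425e+01,  7.14628561e-02,
        5.61212772e-02, -1.30061912e-04]), 'tool_pos': array([148.85451296, 503.07271753, 251.05944489]), 'tcp_rot': array([-3.14008695e+00, -2.11008127e-04,  2.85379020e+00]), 'contact_force': array([-0.38561338, -0.4415386 , -0.06115379]), 'moment': array([ 0.00482649, -0.00445656,  0.00241743]), 'finger_force': 0.0, 'grip_width': 91.70792711272733}
scene {'fx': 414.5749609828768, 'fy': 414.5749609828768, 'cx': 252.89125776259917, 'cy': 189.5902964427742, 'eye': array([1488.443037  ,  174.45556894, 1058.44701836]), 'rotation': array([-2.34110036,  0.01120068,  1.76009653])}
top {'fx': 347.23703091729857, 'fy': 347.23703091729857, 'cx': 255.3237390223426, 'cy': 186.0819927495768, 'eye': array([ 429.64144462,   -4.24862513, 1015.47567377]), 'rotation': array([-3.06483342, -0.00717549, -1.58599426])}
```

View pics/top0.png

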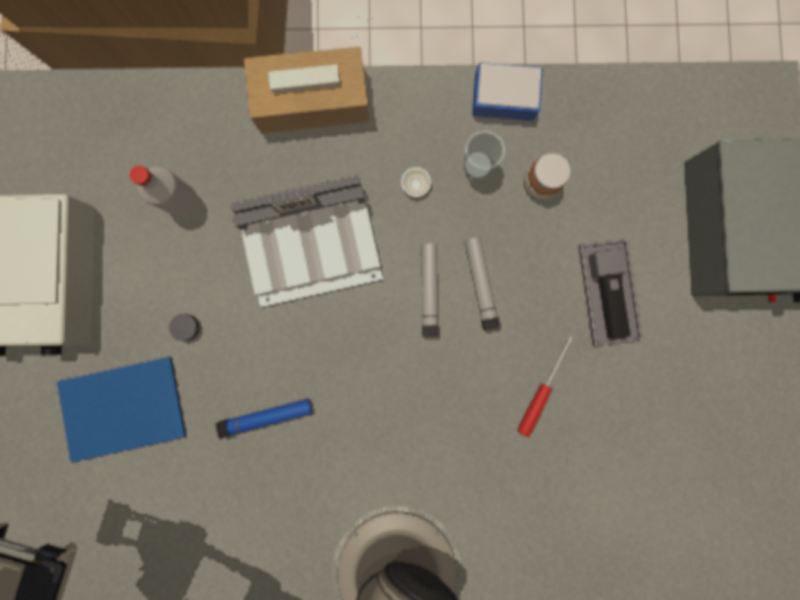

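View pics/scene0.png

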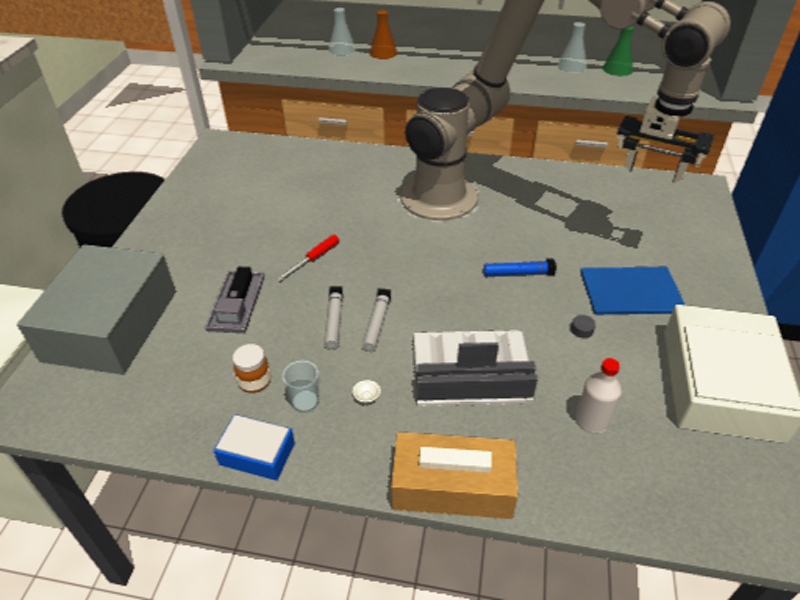

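```bash
cat > h.py <<'E'
import numpy as np,cv2,pickle
from scipy.spatial.transform import Rotation as R
def rot(e): return R.from_euler('xyz',e).as_matrix()
def ray(c,u,v):
    p=np.array([u-c['cx'],v-c['cy']],float)
    return np.array([p[0]/c['fx'],p[1]/c['fy'],1.])
def rayf(c,u,v):
    p=np.array([u-c['cx'],v-c['cy']],float);r=np.hypot(*p);t=r/c['fx']
    return np.array([*(p/max(r,1e-9)*np.sin(t)),np.cos(t)])
def p2w(c,u,v,z,fish=False):
    d=rot(c['rotation'])@(rayf if fish else ray)(c,u,v);e=np.array(c['eye'])
    return e+d*(z-e[2])/d[2]
def proj(c,P,fish=False):
    q=(np.atleast_2d(P)-c['eye'])@rot(c['rotation'])
    if fish:
        r=np.hypot(q[:,0],q[:,1]);t=np.arctan2(r,q[:,2]);k=t/np.maximum(r,1e-9)*c['fx']
        return q[:,:2]*k[:,None]+[c['cx'],c['cy']]
    return q[:,:2]/q[:,2:]*[c['fx'],c['fy']]+[c['cx'],c['cy']]
def rz(a): return np.array([[np.cos(a),-np.sin(a),0],[np.sin(a),np.cos(a),0],[0,0,1]])
def T(x,y,yaw,P): return np.atleast_2d(P)@rz(yaw).T+[x,y,0]
E
python3 - <<'E'
from h import *
c=pickle.load(open('pics/top0.pkl','rb'))
cv2.imwrite('pics/crop1.png',cv2.resize(c['pixels'][105:230,140:420,::-1],(800,357),interpolation=cv2.INTER_CUBIC))
s=.64
for n,u,v,z in [("pA tip",430,243,20),("pA tail",430,332,20),("pB tip",473,239,20),("pB tail",490,324,20),("fxNearL",262,304,12),("fxNearR",382,280,12),("dock nl",596,345,14),("dock nr",638,338,14),("dock fl",581,246,14),("dock fr",625,241,14),("dish",416,184,10),("beaker",480,165,5),("jar",545,185,5),("bottle",160,190,5)]:
    print(n,p2w(c,(u+.5)*s-.5,(v+.5)*s-.5,z).round(0))
E
```

```text
pA tip [595. -71.  20.]
pA tail [430. -68.  20.]
pB tip [ 601. -151.   20.]
pB tail [ 443. -178.   20.]
fxNearL [486. 241.  12.]
fxNearR [528.  19.  12.]
dock nl [ 402. -374.   14.]
dock nr [ 413. -452.   14.]
dock fl [ 586. -353.   14.]
dock fr [ 594. -436.   14.]
dish [709. -47.  10.]
beaker [ 746. -170.    5.]
jar [ 705. -293.    5.]
bottle [705. 436.   5.]
```

View pics/crop1.png

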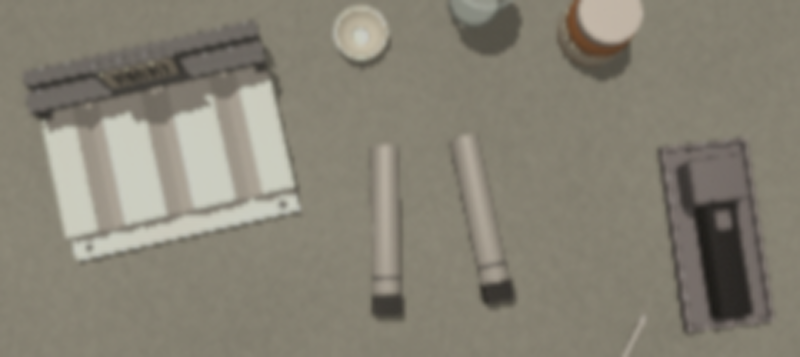

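Crop: two grey, black-tailed probes, A at crop px (385,230) and B at (482,218). The similar blue one at 800-px (268,418) is a decoy because of its colour. The fixture is at crop (165,150), and the scanner lies in its dock at (715,235) with its head towards +x. I'll move off the start pose and then look from the wrist.

Call:
play_rows --commands '[{"x":-0.36,"y":-0.157,"z":0,"twist":-16},{"x":-0.36,"y":-0.157,"z":0,"twist":-16},{"x":-0.36,"y":-0.157,"z":0,"twist":-16},{"x":-0.36,"y":-0.157,"z":0,"twist":-16},{"x":-0.36,"y":-0.157,"z":0,"twist":-16},{"x":-0.36,"y":-0.157,"z":0,"twist":-16},{"x":-0.36,"y":-0.157,"z":0,"twist":-16},{"x":-0.36,"y":-0.157,"z":0,"twist":-16}]' --jaw 0.3

```text
time: 0.9
tool_pos: [448.5, 250.9, 251.6]
tcp_rot: [3.142, -0.0, 3.133]
contact_force: [1.0, 0.6, -0.5]
grip_width: 64.1
finger_force: 0.0
```

```bash
cat >> h.py <<'E'
from scipy.optimize import least_squares
def fit(c,pts,x0,fish=False):
    M=np.array([p[0] for p in pts],float);U=np.array([p[1] for p in pts],float)
    r=least_squares(lambda q:(proj(c,T(q[0],q[1],q[2],M),fish)-U).ravel(),x0)
    return r.x,np.abs(r.fun).max()
def go(o,x,y,z,yaw):
    "shift in tool axes to reach world target"
    d=rot(o['tcp_rot']).T@(np.array([x,y,z])-o['tool_pos'])
    tw=-np.degrees((yaw-o['tcp_rot'][2]+np.pi)%(2*np.pi)-np.pi)
    return (d/1000).round(4),tw.round(2)
E
python3 - <<'E'
from h import *
from plant import bot
c=pickle.load(open('pics/top0.pkl','rb'))
k=280/800
C=lambda u,v:((u+.5)*k-.5+140,(v+.5)*k-.5+105)
print('fix',fit(c,[((-85,116,12),C(77,262)),((-85,-116,12),C(300,211)),((-63,116,32),C(65,239)),((-63,-116,32),C(294,191))],[590,146,.187]))
w=bot.capture('wrist');pickle.dump(w,open('pics/w1.pkl','wb'))
print({a:b for a,b in w.items() if a!='pixels'})
o=bot.get_obs();print(o['time'],o['tool_pos'],o['tcp_rot'],o['contact_force'],o['grip_width'])
cv2.imwrite('pics/w1.png',cv2.resize(w['pixels'][:,:,::-1],(800,600),interpolation=cv2.INTER_CUBIC))
print(go(o,500,-60,250,3.13))
E
```

```text
fix (array([5.87405656e+02, 1.48926482e+02, 2.03203408e-01]), np.float64(0.6378127472190442))
{'fx': 297.3186396354542, 'fy': 297.3186396354542, 'cx': 257.89787856594296, 'cy': 191.6719174772967, 'eye': array([375.30744677, 250.97156834, 384.83397521]), 'rotation': array([2.86485285e+00, 5.28739801e-04, 1.56200075e+00])}
0.95 [454.05000182 246.29223259 251.33060684] [-3.13870704  0.00357684  3.12879665] [ 4.55910221 -4.35852258 -0.10850306] 63.93597151544753
(array([-0.0499, -0.3057,  0.0024]), np.float64(-0.07))
```

View pics/w1.png

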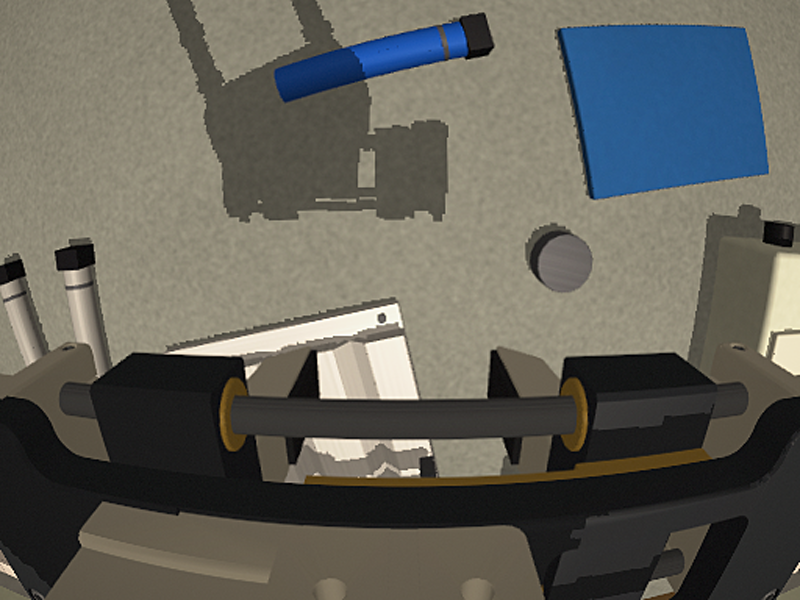

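Wrist view: the camera sits on the base side of the gripper and sees the blue decoy at (380,55), the puck at (562,262), the fixture's near plate at (290,330) and both probe tails at the left, at (75,255) and (10,270). Next I'll move to where the probes lie under the camera.

Call:
play_rows --commands '[{"x":-0.11,"y":-0.37,"z":0,"twist":0},{"x":-0.11,"y":-0.37,"z":0,"twist":0},{"x":-0.11,"y":-0.37,"z":0,"twist":0},{"x":-0.11,"y":-0.37,"z":0,"twist":0},{"x":-0.11,"y":-0.37,"z":0,"twist":0},{"x":-0.11,"y":-0.37,"z":0,"twist":0},{"x":-0.11,"y":-0.37,"z":0,"twist":0},{"x":-0.11,"y":-0.37,"z":0,"twist":0}]'

```text
time: 1.75
tool_pos: [554.4, -121.1, 251.2]
tcp_rot: [-3.141, -0.001, 3.131]
contact_force: [-0.0, -0.2, -0.1]
grip_width: 64.1
finger_force: 0.0
```

Call:
play_rows --commands '[{"x":0,"y":0,"z":0,"twist":0},{"x":0,"y":0,"z":0,"twist":0},{"x":0,"y":0,"z":0,"twist":0},{"x":0,"y":0,"z":0,"twist":0},{"x":0,"y":0,"z":0,"twist":0},{"x":0,"y":0,"z":0,"twist":0},{"x":0,"y":0,"z":0,"twist":0},{"x":0,"y":0,"z":0,"twist":0}]'

```text
time: 2.55
tool_pos: [554.2, -118.1, 251.8]
tcp_rot: [3.142, 0.0, 3.133]
contact_force: [-0.3, -0.1, -0.6]
grip_width: 64.3
finger_force: 0.0
```

```bash
cat > look.py <<'E'
import sys
from h import *
from plant import bot
n=sys.argv[1];cam=sys.argv[2] if len(sys.argv)>2 else 'wrist'
w=bot.capture(cam);pickle.dump(w,open(f'pics/{n}.pkl','wb'))
o=bot.get_obs();print(o['time'],o['tool_pos'].round(1),o['tcp_rot'].round(4),o['contact_force'].round(1),o['grip_width'].round(1))
im=w['pixels'][:,:,::-1]
if len(sys.argv)>3:
    a,b,c,d=map(int,sys.argv[3].split(','));im=im[c:d,a:b]
s=min(800/im.shape[1],600/im.shape[0])
cv2.imwrite(f'pics/{n}.png',cv2.resize(im,None,fx=s,fy=s,interpolation=cv2.INTER_CUBIC))
E
python3 look.py w2
```

```text
Traceback (most recent call last):
  File "look.py", line 6, in <module>
    o=bot.get_obs();print(o['time'],o['tool_pos'].round(1),o['tcp_rot'].round(4),o['contact_force'].round(1),o['grip_width'].round(1))
                                                                                                             ^^^^^^^^^^^^^^^^^^^^^
AttributeError: 'float' object has no attribute 'round'
```

```bash
sed -i "s/,o\['grip_width'\].round(1))/,round(o['grip_width'],1))/" look.py; python3 look.py w2
```

```text
2.65 [ 554.2 -118.3  251.7] [3.1415e+00 1.0000e-04 3.1331e+00] [-0.7 -0.  -0. ] 64.0
```

View pics/w2.png

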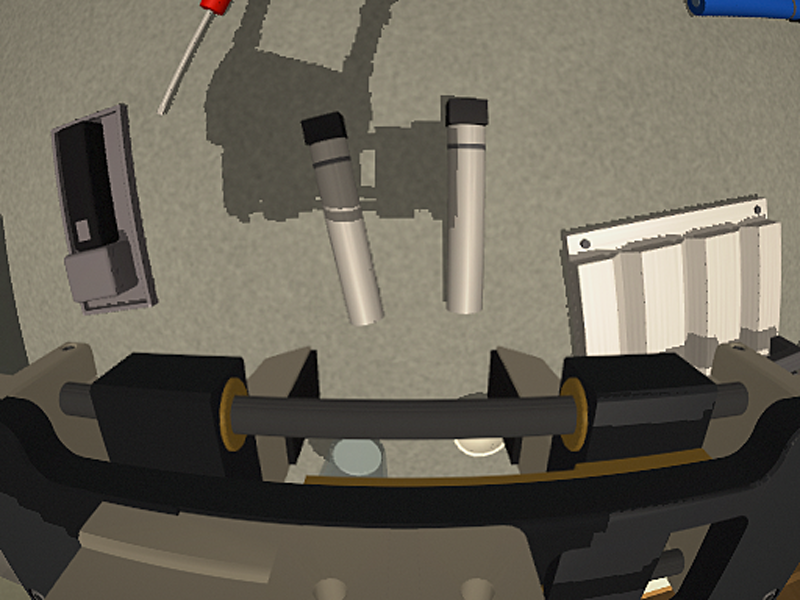

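The view shows probe A at (467,205), probe B at (340,220), the dock with the scanner at (105,205) and the fixture's near edge from (563,233) to (767,197). I'll fit the poses.

```bash
cat >> h.py <<'E'
S=lambda u,v:((u+.5)*.64-.5,(v+.5)*.64-.5)
E
python3 - <<'E'
from h import *
w=pickle.load(open('pics/w2.pkl','rb'))
F=lambda p,x0:print(*[np.round(a,3) for a in fit(w,p,x0,True)])
F([((-95,-15,30),S(446,98)),((-95,15,30),S(488,98)),((75,0,30),S(464,313))],[520,-70,0])
F([((-95,-15,30),S(302,122)),((-95,15,30),S(340,113)),((75,0,30),S(367,324))],[520,-160,.17])
F([((-85,-116,12),S(563,233)),((-85,116,12),S(767,197)),((-63,-116,32),S(577,261)),((-63,116,32),S(782,222))],[588,148,.2])
F([((-95,-45,14),S(53,130)),((-95,45,14),S(124,103)),((95,45,14),S(157,304)),((95,-45,14),S(82,313))],[500,-404,.1])
g=w['pixels'];
cv2.imwrite('pics/w2c.png',np.hstack([cv2.resize(g[55:205,20:110,::-1],(360,600),interpolation=2),cv2.resize(g[110:250,350:510,::-1],(440,600),interpolation=2)]))
E
```

```text
[ 5.18885e+02 -7.00430e+01 -3.00000e-03] 0.915
[ 5.30331e+02 -1.62634e+02  1.90000e-01] 1.411
[5.89605e+02 1.47793e+02 1.98000e-01] 1.465
[ 5.00285e+02 -4.02804e+02  1.00000e-01] 1.991
```

View pics/w2c.png

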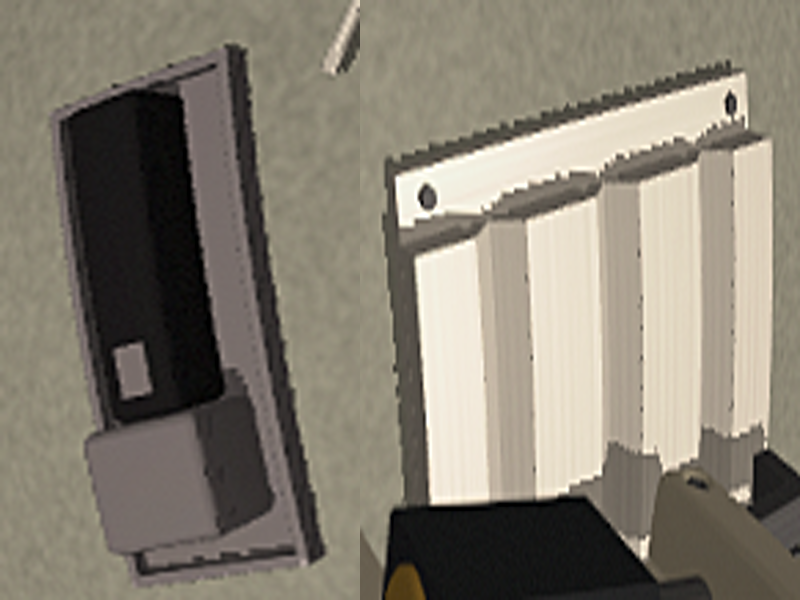

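Call:
play_rows --commands '[{"x":0.0454,"y":0.048,"z":0.05,"twist":-0.3},{"x":0.0454,"y":0.048,"z":0.1,"twist":-0.3},{"x":0.0454,"y":0.048,"z":0.145,"twist":-0.3},{"x":0.0454,"y":0.048,"z":0.18,"twist":-0.3},{"x":0.0454,"y":0.048,"z":0.205,"twist":-0.3},{"x":0.0454,"y":0.048,"z":0.217,"twist":-0.3},{"x":0.0454,"y":0.048,"z":0.217,"twist":-0.3},{"x":0.0454,"y":0.048,"z":0.217,"twist":-0.3}]'

```text
time: 3.45
tool_pos: [510.3, -70.3, 35.9]
tcp_rot: [-3.141, 0.002, 3.138]
contact_force: [0.9, 0.4, 0.5]
grip_width: 64.1
finger_force: 0.0
```

Call:
play_rows --commands '[{"x":0,"y":0,"z":0,"twist":0},{"x":0,"y":0,"z":0,"twist":0},{"x":0,"y":0,"z":0,"twist":0},{"x":0,"y":0,"z":0,"twist":0},{"x":0,"y":0,"z":0,"twist":0},{"x":0,"y":0,"z":0,"twist":0},{"x":0,"y":0,"z":0,"twist":0},{"x":0,"y":0,"z":0,"twist":0}]' --jaw 1

```text
time: 4.25
tool_pos: [509.4, -69.8, 35.0]
tcp_rot: [3.141, 0.0, 3.138]
contact_force: [-0.5, 2.3, 5.4]
grip_width: 29.3
finger_force: 30.0
```

Call:
play_rows --commands '[{"x":0,"y":0,"z":-0.03,"twist":0},{"x":0,"y":0.02,"z":-0.07,"twist":0},{"x":-0.005,"y":0.06,"z":-0.1,"twist":-3},{"x":-0.01,"y":0.105,"z":-0.115,"twist":-6},{"x":-0.015,"y":0.155,"z":-0.115,"twist":-9},{"x":-0.02,"y":0.2,"z":-0.115,"twist":-11.7},{"x":-0.02,"y":0.245,"z":-0.115,"twist":-11.7},{"x":-0.02,"y":0.278,"z":-0.115,"twist":-11.7}]'

```text
time: 5.05
tool_pos: [529.3, 210.5, 148.8]
tcp_rot: [3.142, -0.002, -2.939]
contact_force: [0.3, -0.7, -2.6]
grip_width: 29.0
finger_force: 30.0
```

Call:
play_rows --commands '[{"x":0,"y":0,"z":0,"twist":0},{"x":0,"y":0,"z":0,"twist":0},{"x":0,"y":0,"z":0,"twist":0},{"x":0,"y":0,"z":0,"twist":0},{"x":0,"y":0,"z":0,"twist":0},{"x":0,"y":0,"z":0,"twist":0},{"x":0,"y":0,"z":0,"twist":0},{"x":0,"y":0,"z":0,"twist":0}]'

```text
time: 5.85
tool_pos: [530.2, 207.8, 149.8]
tcp_rot: [3.142, 0.0, -2.941]
contact_force: [-0.9, -0.3, -3.7]
grip_width: 29.1
finger_force: 30.0
```

```bash
python3 look.py w3
```

```text
5.9 [530.2 207.9 149.8] [ 3.1415e+00  1.0000e-04 -2.9409e+00] [-0.4 -0.5 -2.4] 29.0
```

View pics/w3.png

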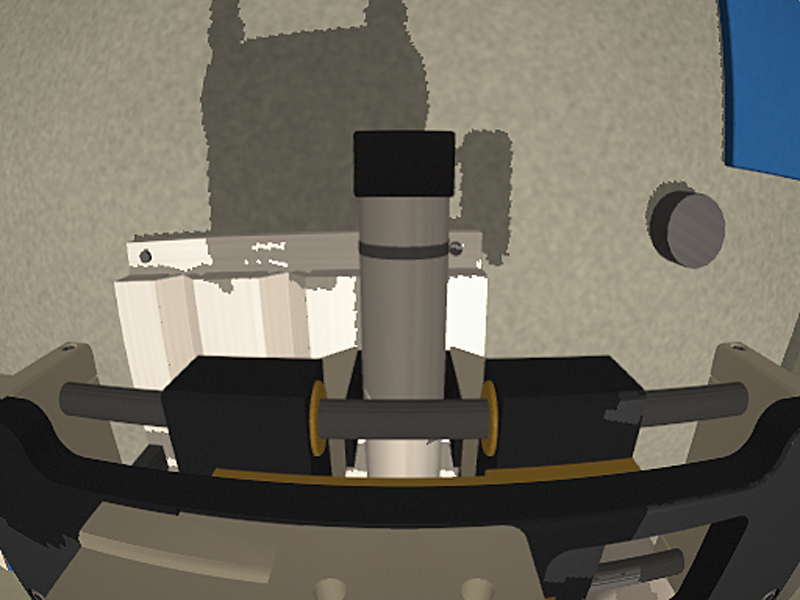

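The probe is held straight (centre column 405, tail block at row 160). The fixture's near corners are at (127,242), (482,232), (116,281) and (487,276). I'll refit the fixture from this closer view.

```bash
python3 - <<'E'
from h import *
w=pickle.load(open('pics/w3.pkl','rb'))
P=[((-85,-116,12),S(127,242)),((-85,116,12),S(482,232)),((-63,-116,32),S(116,281)),((-63,116,32),S(487,275))]
q,e=fit(w,P,[588,148,.2],True);print(q.round(3),e)
print((proj(w,T(*q,np.array([p[0] for p in P])),True)-np.array([p[1] for p in P])).round(1))
print(fit(w,[((-95,-15,15),S(355,132)),((-95,15,15),S(454,132))],[530,200,.2],True)) # dummy
o=dict(tool_pos=np.array([530.2,207.9,149.8]),tcp_rot=np.array([3.1415,0,-2.9409]))
from math import *
t=T(*q,[-45,70,0])[0];print(t,go(o,t[0],t[1],63,q[2]+pi))
# probe roll/tail lateral check in tool frame: height axis = tcp-20
a=[p2w(w,*S(u,132),145,True) for u in (355,454)];m=(a[0]+a[1])/2
print(rot(o['tcp_rot']).T@(m-o['tool_pos']))
E
```

```text
[5.90727e+02 1.49675e+02 2.09000e-01] 0.9401165334629411
[[-0.4  0.1]
 [ 0.5 -0.2]
 [-0.9  0.1]
 [ 0.4  0.2]]
(array([5.29140222e+02, 2.07513453e+02, 2.00811328e-01]), np.float64(14.755313952510676))
[532.19628829 208.82792082   0.        ] (array([-0.0021,  0.0005,  0.0868]), np.float64(-0.46))
[85.22631843 -0.41544935  4.79996153]
```

Call:
play_rows --commands '[{"x":-0.002,"y":0.0005,"z":0.03,"twist":-0.4},{"x":-0.002,"y":0.0005,"z":0.055,"twist":-0.4},{"x":-0.002,"y":0.0005,"z":0.07,"twist":-0.4},{"x":-0.002,"y":0.0005,"z":0.08,"twist":-0.4},{"x":-0.002,"y":0.0005,"z":0.086,"twist":-0.4},{"x":-0.002,"y":0.0005,"z":0.09,"twist":-0.4},{"x":-0.002,"y":0.0005,"z":0.09,"twist":-0.4},{"x":-0.002,"y":0.0005,"z":0.09,"twist":-0.4}]'

```text
time: 6.7
tool_pos: [532.4, 209.0, 60.4]
tcp_rot: [3.142, 0.001, -2.934]
contact_force: [-1.2, 0.6, -3.1]
grip_width: 29.3
finger_force: 30.0
```

```bash
python3 look.py s1 scene 240,360,190,270; python3 -c "
from plant import bot;o=bot.get_obs();print(o['contact_force'],o['moment'])"
```

```text
6.75 [532.4 209.   60.4] [ 3.1415e+00  1.2000e-03 -2.9337e+00] [ 0.1 -0.9 -2.7] 29.4
[ 0.13086047 -0.91312249 -2.68680456] [ 0.00615159 -0.00697637 -0.02344139]
```

View pics/s1.png

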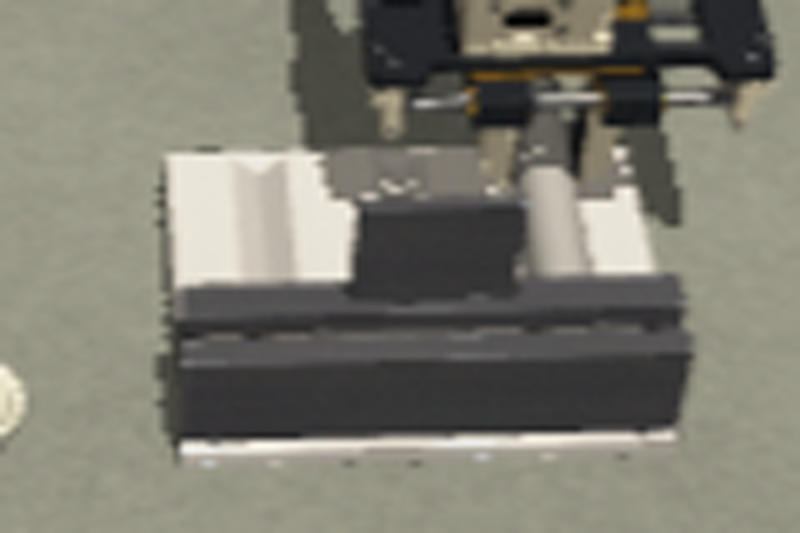

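The probe hangs in line with its groove at (555,215), still carried. Lower, then slide.

Call:
play_rows --commands '[{"x":0,"y":0,"z":0.0005,"twist":0},{"x":0,"y":0,"z":0.001,"twist":0},{"x":0,"y":0,"z":0.0015,"twist":0},{"x":0,"y":0,"z":0.0015,"twist":0},{"x":-0.008,"y":0,"z":0.0015,"twist":0},{"x":-0.017,"y":0,"z":0.0015,"twist":0},{"x":-0.025,"y":0,"z":0.0015,"twist":0},{"x":-0.025,"y":0,"z":0.0015,"twist":0}]'

```text
time: 7.55
tool_pos: [555.3, 214.2, 59.2]
tcp_rot: [3.141, -0.003, -2.933]
contact_force: [-7.7, -0.2, 10.5]
grip_width: 29.1
finger_force: 30.0
```

Call:
play_rows --commands '[{"x":-0.003,"y":0,"z":0,"twist":0},{"x":-0.006,"y":0,"z":0,"twist":0},{"x":-0.009,"y":0,"z":0,"twist":0},{"x":-0.011,"y":0,"z":0,"twist":0},{"x":-0.013,"y":0,"z":0,"twist":0},{"x":-0.015,"y":0,"z":0,"twist":0},{"x":-0.015,"y":0,"z":0,"twist":0},{"x":-0.015,"y":0,"z":0,"twist":0}]'

```text
time: 8.35
tool_pos: [568.4, 216.9, 59.2]
tcp_rot: [3.142, -0.006, -2.933]
contact_force: [-12.5, -2.1, 13.5]
grip_width: 29.2
finger_force: 30.0
```

Call:
play_rows --commands '[{"x":0,"y":0,"z":-0.001,"twist":0},{"x":-0.002,"y":0,"z":-0.001,"twist":0},{"x":-0.003,"y":0,"z":-0.001,"twist":0},{"x":-0.004,"y":0,"z":-0.001,"twist":0},{"x":-0.005,"y":0,"z":-0.001,"twist":0},{"x":-0.006,"y":0,"z":-0.001,"twist":0},{"x":-0.006,"y":0,"z":-0.001,"twist":0},{"x":-0.006,"y":0,"z":-0.001,"twist":0}]'

```text
time: 9.15
tool_pos: [576.4, 218.6, 59.3]
tcp_rot: [3.141, -0.002, -2.933]
contact_force: [-5.9, 0.3, 3.8]
grip_width: 29.2
finger_force: 30.0
```

Call:
play_rows --commands '[{"x":-0.001,"y":0,"z":0,"twist":0},{"x":-0.001,"y":0,"z":0,"twist":0},{"x":-0.002,"y":0,"z":0,"twist":0},{"x":-0.002,"y":0,"z":0,"twist":0},{"x":-0.003,"y":0,"z":0,"twist":0},{"x":-0.003,"y":0,"z":0,"twist":0},{"x":-0.003,"y":0,"z":0,"twist":0},{"x":-0.003,"y":0,"z":0,"twist":0}]'

```text
time: 9.95
tool_pos: [576.9, 218.7, 59.2]
tcp_rot: [3.141, -0.008, -2.933]
contact_force: [-13.7, -1.1, 10.9]
grip_width: 29.3
finger_force: 30.0
```

Call:
play_rows --commands '[{"x":-0.001,"y":0,"z":0,"twist":0},{"x":-0.002,"y":0,"z":0,"twist":0},{"x":-0.003,"y":0,"z":0,"twist":0},{"x":-0.003,"y":0,"z":0,"twist":0},{"x":-0.003,"y":0,"z":0,"twist":0},{"x":-0.003,"y":0,"z":0,"twist":0},{"x":-0.003,"y":0,"z":0,"twist":0},{"x":-0.003,"y":0,"z":0,"twist":0}]'

```text
time: 10.75
tool_pos: [577.1, 218.8, 59.2]
tcp_rot: [-3.141, -0.014, -2.933]
contact_force: [-23.8, -3.5, 16.8]
grip_width: 29.0
finger_force: 30.0
```

Call:
play_rows --commands '[{"x":0.002,"y":0,"z":0,"twist":0},{"x":0.005,"y":0,"z":0,"twist":0},{"x":0.005,"y":0,"z":0,"twist":0},{"x":0.005,"y":0,"z":0,"twist":0},{"x":0.005,"y":0,"z":0,"twist":0},{"x":0.005,"y":0,"z":0,"twist":0},{"x":0.005,"y":0,"z":0,"twist":0},{"x":0.005,"y":0,"z":0,"twist":0}]'

```text
time: 11.55
tool_pos: [576.7, 218.7, 59.2]
tcp_rot: [3.141, -0.003, -2.933]
contact_force: [-8.1, 0.4, 5.4]
grip_width: 29.4
finger_force: 30.0
```

Call:
play_rows --commands '[{"x":0,"y":0,"z":0,"twist":0},{"x":0,"y":0,"z":0,"twist":0},{"x":0,"y":0,"z":0,"twist":0},{"x":0,"y":0,"z":0,"twist":0},{"x":0,"y":0,"z":-0.02,"twist":0},{"x":0.01,"y":0,"z":-0.06,"twist":0},{"x":0.02,"y":0,"z":-0.1,"twist":0},{"x":0.02,"y":0,"z":-0.14,"twist":0}]' --jaw 0.4

```text
time: 12.35
tool_pos: [557.4, 214.2, 200.6]
tcp_rot: [-3.142, -0.001, -2.934]
contact_force: [-0.2, 0.2, -0.2]
grip_width: 55.3
finger_force: 0.0
```

```bash
python3 look.py w4; python3 - <<'E'
from h import *
from plant import bot
print(go(bot.get_obs(),554,-118,252,3.133))
E
```

```text
12.4 [560.9 215.1 208.3] [ 3.1413  0.0117 -2.9337] [2.8 0.8 5.2] 54.7
(array([ 0.075 , -0.3245, -0.0447]), np.float64(12.41))
```

View pics/w4.png

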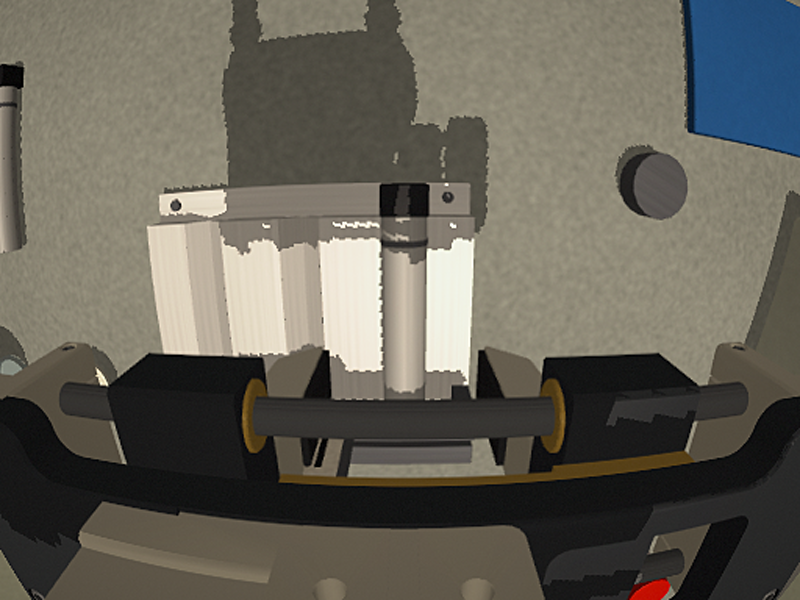

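Probe A is seated in groove 2, with its tail at (405,185) over the end of the base plate. Back to the view pose for B.

Call:
play_rows --commands '[{"x":0.075,"y":-0.325,"z":-0.045,"twist":12.4},{"x":0.075,"y":-0.325,"z":-0.045,"twist":12.4},{"x":0.075,"y":-0.325,"z":-0.045,"twist":12.4},{"x":0.075,"y":-0.325,"z":-0.045,"twist":12.4},{"x":0.075,"y":-0.325,"z":-0.045,"twist":12.4},{"x":0.075,"y":-0.325,"z":-0.045,"twist":12.4},{"x":0.075,"y":-0.325,"z":-0.045,"twist":12.4},{"x":0.075,"y":-0.325,"z":-0.045,"twist":12.4}]'

```text
time: 13.2
tool_pos: [552.3, -123.9, 244.7]
tcp_rot: [-3.14, 0.002, 3.128]
contact_force: [-0.8, -0.2, -0.1]
grip_width: 55.1
finger_force: 0.0
```

Call:
play_rows --commands '[{"x":0,"y":0,"z":0,"twist":0},{"x":0,"y":0,"z":0,"twist":0},{"x":0,"y":0,"z":0,"twist":0},{"x":0,"y":0,"z":0,"twist":0},{"x":0,"y":0,"z":0,"twist":0},{"x":0,"y":0,"z":0,"twist":0},{"x":0,"y":0,"z":0,"twist":0},{"x":0,"y":0,"z":0,"twist":0}]'

```text
time: 14.0
tool_pos: [552.1, -119.0, 244.2]
tcp_rot: [3.142, 0.0, 3.133]
contact_force: [-0.5, -0.2, -0.2]
grip_width: 55.2
finger_force: 0.0
```

```bash
python3 look.py w5
```

```text
14.05 [ 552.1 -119.   244.2] [3.1415 0.     3.1331] [-0.   0.1  0.2] 55.1
```

View pics/w5.png

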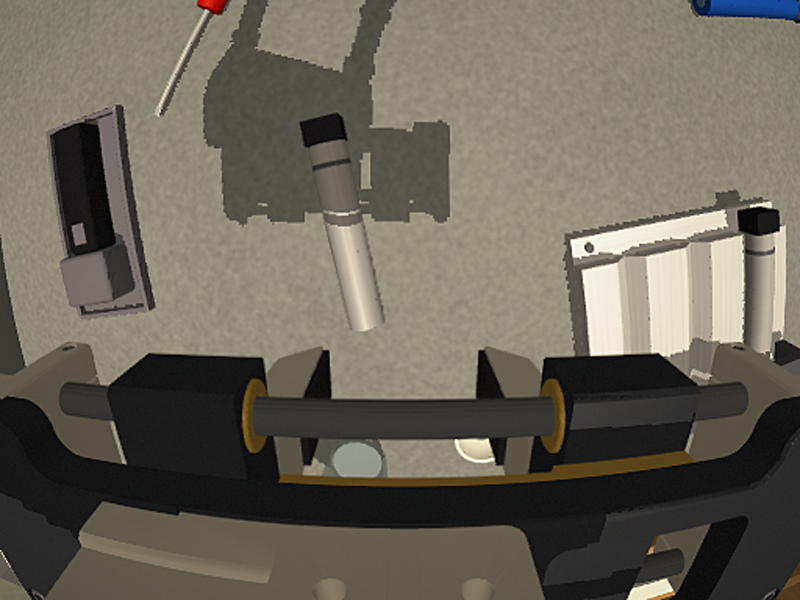

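B is unmoved: tail edge (300,123)–(340,113), tip (368,330).

```bash
python3 - <<'E'
from h import *
from plant import bot
w=pickle.load(open('pics/w5.pkl','rb'))
q,e=fit(w,[((-95,-15,30),S(300,123)),((-95,15,30),S(340,113)),((-75,-15,30),S(307,147)),((-75,15,30),S(347,138)),((75,0,30),S(368,330))],[530,-162,.19],True);print(q,e)
t=T(*q,[-10,0,0])[0]
print(t,go(bot.get_obs(),t[0],t[1],35,q[2]+np.pi))
# A tail as check: expected vs seen
f=[590.3,149.2,.206]
print(proj(w,T(*f,[[-85,55,54],[-85,85,54]]),True)/.64)
E
```

```text
[ 5.29734560e+02 -1.62076055e+02  1.90355381e-01] 0.9589873915078613
[ 519.91518905 -163.96813338    0.        ] (array([ 0.0318, -0.0452,  0.2092]), np.float64(-11.4))
[[756.62730851 212.89518643]
 [778.68069785 208.66147778]]
```

Call:
play_rows --commands '[{"x":0.0318,"y":-0.045,"z":0.045,"twist":-8},{"x":0.0318,"y":-0.045,"z":0.09,"twist":-11.4},{"x":0.0318,"y":-0.045,"z":0.135,"twist":-11.4},{"x":0.0318,"y":-0.045,"z":0.175,"twist":-11.4},{"x":0.0318,"y":-0.045,"z":0.2,"twist":-11.4},{"x":0.0318,"y":-0.045,"z":0.2095,"twist":-11.4},{"x":0.0318,"y":-0.045,"z":0.2095,"twist":-11.4},{"x":0.0318,"y":-0.045,"z":0.2095,"twist":-11.4}]'

```text
time: 14.85
tool_pos: [520.9, -164.2, 36.0]
tcp_rot: [-3.14, 0.002, -2.951]
contact_force: [0.5, 0.3, 0.6]
grip_width: 55.0
finger_force: 0.0
```

Call:
play_rows --commands '[{"x":0,"y":0,"z":0,"twist":0},{"x":0,"y":0,"z":0,"twist":0},{"x":0,"y":0,"z":0,"twist":0},{"x":0,"y":0,"z":0,"twist":0},{"x":0,"y":0,"z":0,"twist":0},{"x":0,"y":0,"z":0,"twist":0},{"x":0,"y":0,"z":0,"twist":0},{"x":0,"y":0,"z":0,"twist":0}]' --jaw 1

```text
time: 15.65
tool_pos: [520.3, -163.9, 35.4]
tcp_rot: [-3.141, 0.001, -2.951]
contact_force: [0.2, 0.6, 6.0]
grip_width: 29.4
finger_force: 30.0
```

```bash
python3 - <<'E'
from h import *
from plant import bot
o=bot.get_obs()
t=T(590.3,149.2,.206,[-45,-70,0])[0];print(t)
print(o['tool_pos'],go(o,t[0],t[1],150,.206+np.pi),o['grip_width'])
E
```

```text
[560.56966657  71.4754397    0.        ]
[ 520.30891706 -163.90957268   35.37449812] (array([-0.0842,  0.2234, -0.1147]), np.float64(-0.89)) 29.381440990125864
```

Call:
play_rows --commands '[{"x":0,"y":0,"z":-0.03,"twist":0},{"x":0,"y":0.01,"z":-0.07,"twist":0},{"x":-0.015,"y":0.045,"z":-0.1,"twist":-0.5},{"x":-0.03,"y":0.085,"z":-0.1145,"twist":-0.9},{"x":-0.05,"y":0.13,"z":-0.1145,"twist":-0.9},{"x":-0.07,"y":0.175,"z":-0.1145,"twist":-0.9},{"x":-0.084,"y":0.21,"z":-0.1145,"twist":-0.9},{"x":-0.084,"y":0.2235,"z":-0.1145,"twist":-0.9}]'

```text
time: 16.45
tool_pos: [560.2, 75.2, 148.7]
tcp_rot: [3.141, -0.0, -2.932]
contact_force: [-0.6, 0.1, -2.6]
grip_width: 29.1
finger_force: 30.0
```

Call:
play_rows --commands '[{"x":0,"y":0,"z":0,"twist":0},{"x":0,"y":0,"z":0,"twist":0},{"x":0,"y":0,"z":0,"twist":0},{"x":0,"y":0,"z":0,"twist":0},{"x":0,"y":0,"z":0,"twist":0},{"x":0,"y":0,"z":0,"twist":0},{"x":0,"y":0,"z":0,"twist":0},{"x":0,"y":0,"z":0,"twist":0}]'

```text
time: 17.25
tool_pos: [560.1, 71.5, 149.2]
tcp_rot: [3.142, 0.0, -2.936]
contact_force: [1.1, 0.1, -2.1]
grip_width: 28.9
finger_force: 30.0
```

```bash
python3 look.py w6
```

```text
17.3 [560.1  71.6 149.2] [ 3.1415  0.     -2.9355] [-0.8  0.  -1.5] 29.2
```

View pics/w6.png

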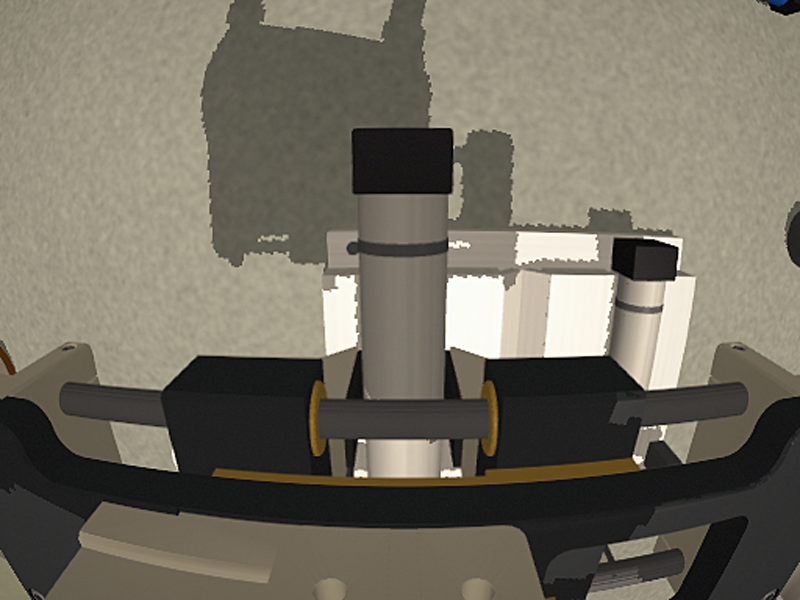

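The probe is held straight at (402,160). The fixture's near corners at (326,232) and (683,237) and A's tail at (645,258) are as expected. Lower into groove 0.

Call:
play_rows --commands '[{"x":-0.0015,"y":0.0005,"z":0.03,"twist":-0.2},{"x":-0.0015,"y":0.0005,"z":0.055,"twist":-0.2},{"x":-0.0015,"y":0.0005,"z":0.07,"twist":-0.2},{"x":-0.0015,"y":0.0005,"z":0.08,"twist":-0.2},{"x":-0.0015,"y":0.0005,"z":0.0855,"twist":-0.2},{"x":-0.0015,"y":0.0005,"z":0.0895,"twist":-0.2},{"x":-0.0015,"y":0.0005,"z":0.0895,"twist":-0.2},{"x":-0.0015,"y":0.0005,"z":0.0895,"twist":-0.2}]'

```text
time: 18.1
tool_pos: [561.9, 72.4, 60.3]
tcp_rot: [-3.141, 0.001, -2.932]
contact_force: [0.0, -0.5, -2.0]
grip_width: 29.4
finger_force: 30.0
```

Call:
play_rows --commands '[{"x":0,"y":0,"z":0.0005,"twist":0},{"x":0,"y":0,"z":0.0005,"twist":0},{"x":-0.005,"y":0,"z":0.0005,"twist":0},{"x":-0.012,"y":0,"z":0.0005,"twist":0},{"x":-0.02,"y":0,"z":0.0005,"twist":0},{"x":-0.025,"y":0,"z":0.0005,"twist":0},{"x":-0.025,"y":0,"z":0.0005,"twist":0},{"x":-0.025,"y":0,"z":0.0005,"twist":0}]'

```text
time: 18.9
tool_pos: [586.9, 77.8, 59.6]
tcp_rot: [-3.141, 0.002, -2.932]
contact_force: [-1.8, -1.6, 3.9]
grip_width: 28.9
finger_force: 30.0
```

Call:
play_rows --commands '[{"x":-0.004,"y":0,"z":0,"twist":0},{"x":-0.008,"y":0,"z":0,"twist":0},{"x":-0.011,"y":0,"z":0,"twist":0},{"x":-0.014,"y":0,"z":0,"twist":0},{"x":-0.016,"y":0,"z":0,"twist":0},{"x":-0.018,"y":0,"z":0,"twist":0},{"x":-0.019,"y":0,"z":0,"twist":0},{"x":-0.02,"y":0,"z":0,"twist":0}]'

```text
time: 19.7
tool_pos: [604.4, 81.5, 59.5]
tcp_rot: [3.141, -0.003, -2.932]
contact_force: [-8.6, -3.2, 9.8]
grip_width: 29.3
finger_force: 30.0
```

Call:
play_rows --commands '[{"x":-0.001,"y":0,"z":0,"twist":0},{"x":-0.002,"y":0,"z":0,"twist":0},{"x":-0.003,"y":0,"z":0,"twist":0},{"x":-0.003,"y":0,"z":0,"twist":0},{"x":-0.004,"y":0,"z":0,"twist":0},{"x":-0.004,"y":0,"z":0,"twist":0},{"x":-0.004,"y":0,"z":0,"twist":0},{"x":-0.004,"y":0,"z":0,"twist":0}]'

```text
time: 20.5
tool_pos: [606.8, 82.0, 59.5]
tcp_rot: [3.141, -0.007, -2.932]
contact_force: [-14.6, -4.6, 13.0]
grip_width: 29.4
finger_force: 30.0
```

Call:
play_rows --commands '[{"x":-0.001,"y":0,"z":0,"twist":0},{"x":-0.002,"y":0,"z":0,"twist":0},{"x":-0.003,"y":0,"z":0,"twist":0},{"x":-0.004,"y":0,"z":0,"twist":0},{"x":-0.004,"y":0,"z":0,"twist":0},{"x":-0.004,"y":0,"z":0,"twist":0},{"x":-0.004,"y":0,"z":0,"twist":0},{"x":-0.004,"y":0,"z":0,"twist":0}]'

```text
time: 21.3
tool_pos: [607.3, 82.1, 59.4]
tcp_rot: [3.141, -0.015, -2.931]
contact_force: [-26.2, -8.3, 22.6]
grip_width: 29.1
finger_force: 30.0
```

Call:
play_rows --commands '[{"x":0.002,"y":0,"z":0,"twist":0},{"x":0.004,"y":0,"z":-0.0005,"twist":0},{"x":0.006,"y":0,"z":-0.0005,"twist":0},{"x":0.006,"y":0,"z":-0.0005,"twist":0},{"x":0.006,"y":0,"z":-0.0005,"twist":0},{"x":0.006,"y":0,"z":-0.0005,"twist":0},{"x":0.006,"y":0,"z":-0.0005,"twist":0},{"x":0.006,"y":0,"z":-0.0005,"twist":0}]'

```text
time: 22.1
tool_pos: [606.9, 82.0, 59.5]
tcp_rot: [3.141, -0.002, -2.932]
contact_force: [-6.1, -3.0, 3.6]
grip_width: 29.1
finger_force: 30.0
```

Call:
play_rows --commands '[{"x":0,"y":0,"z":0,"twist":0},{"x":0,"y":0,"z":0,"twist":0},{"x":0,"y":0,"z":0,"twist":0},{"x":0,"y":0,"z":0,"twist":0},{"x":0,"y":0,"z":-0.02,"twist":0},{"x":0.01,"y":0,"z":-0.06,"twist":0},{"x":0.02,"y":0.03,"z":-0.1,"twist":0},{"x":0.02,"y":0.07,"z":-0.14,"twist":0}]' --jaw 0.4

```text
time: 22.9
tool_pos: [574.0, 140.8, 196.2]
tcp_rot: [-3.142, 0.001, -2.935]
contact_force: [1.9, 1.2, -0.3]
grip_width: 55.4
finger_force: 0.0
```

Call:
play_rows --commands '[{"x":0,"y":0,"z":0,"twist":0},{"x":0,"y":0,"z":0,"twist":0},{"x":0,"y":0,"z":0,"twist":0},{"x":0,"y":0,"z":0,"twist":0},{"x":0,"y":0,"z":0,"twist":0},{"x":0,"y":0,"z":0,"twist":0},{"x":0,"y":0,"z":0,"twist":0},{"x":0,"y":0,"z":0,"twist":0}]'

```text
time: 23.7
tool_pos: [574.5, 141.1, 194.2]
tcp_rot: [3.141, -0.0, -2.932]
contact_force: [1.1, -0.2, 0.6]
grip_width: 55.5
finger_force: 0.0
```

```bash
python3 look.py w7; python3 look.py t7 top
```

```text
23.75 [574.5 141.2 194.3] [ 3.1415e+00 -1.0000e-04 -2.9322e+00] [-0.4 -0.6  0.3] 55.2
23.8 [574.5 141.3 194.4] [ 3.1415e+00  1.0000e-04 -2.9321e+00] [-0.1 -1.2  0.2] 55.1
```

View pics/w7.png

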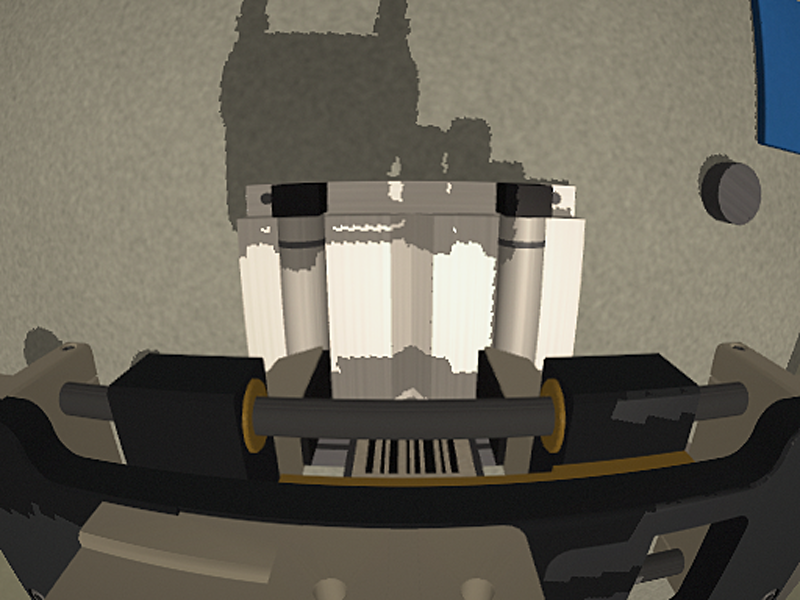

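Both tails sit level with the plate end at (300,184) and (525,184), and the bar code faces us at (410,455). Both probes are home and no others are on the bench. Now the scanner.

Call:
play_rows --commands '[{"x":0.063,"y":-0.263,"z":-0.055,"twist":0},{"x":0.063,"y":-0.263,"z":-0.055,"twist":0},{"x":0.063,"y":-0.263,"z":-0.055,"twist":0},{"x":0.063,"y":-0.263,"z":-0.055,"twist":0},{"x":0.063,"y":-0.263,"z":-0.055,"twist":0},{"x":0.063,"y":-0.263,"z":-0.055,"twist":0},{"x":0.063,"y":-0.263,"z":-0.055,"twist":0},{"x":0.063,"y":-0.263,"z":-0.055,"twist":0}]'

```text
time: 24.6
tool_pos: [567.4, -129.1, 249.2]
tcp_rot: [3.141, 0.0, -2.933]
contact_force: [0.4, 0.1, -0.8]
grip_width: 55.1
finger_force: 0.0
```

Call:
play_rows --commands '[{"x":0.063,"y":-0.263,"z":0,"twist":6.4},{"x":0.063,"y":-0.263,"z":0,"twist":6.4},{"x":0.063,"y":-0.263,"z":0,"twist":6.4},{"x":0.063,"y":-0.263,"z":0,"twist":6.4},{"x":0.063,"y":-0.263,"z":0,"twist":6.4},{"x":0.063,"y":-0.263,"z":0,"twist":6.4},{"x":0.063,"y":-0.263,"z":0,"twist":6.4},{"x":0.063,"y":-0.263,"z":0,"twist":6.4}]'

```text
time: 25.4
tool_pos: [561.3, -397.6, 248.6]
tcp_rot: [3.14, -0.001, -3.042]
contact_force: [-0.2, 1.3, -0.2]
grip_width: 55.3
finger_force: 0.0
```

Call:
play_rows --commands '[{"x":0,"y":0,"z":0,"twist":0},{"x":0,"y":0,"z":0,"twist":0},{"x":0,"y":0,"z":0,"twist":0},{"x":0,"y":0,"z":0,"twist":0},{"x":0,"y":0,"z":0,"twist":0},{"x":0,"y":0,"z":0,"twist":0},{"x":0,"y":0,"z":0,"twist":0},{"x":0,"y":0,"z":0,"twist":0}]'

```text
time: 26.2
tool_pos: [560.6, -399.5, 249.3]
tcp_rot: [3.141, 0.0, -3.044]
contact_force: [0.1, 0.4, -1.2]
grip_width: 55.1
finger_force: 0.0
```

```bash
python3 look.py w8 wrist 120,400,10,220
```

```text
26.25 [ 560.6 -399.5  249.3] [ 3.1414 -0.     -3.0438] [ 0.4 -0.6 -0.4] 55.1
```

View pics/w8.png

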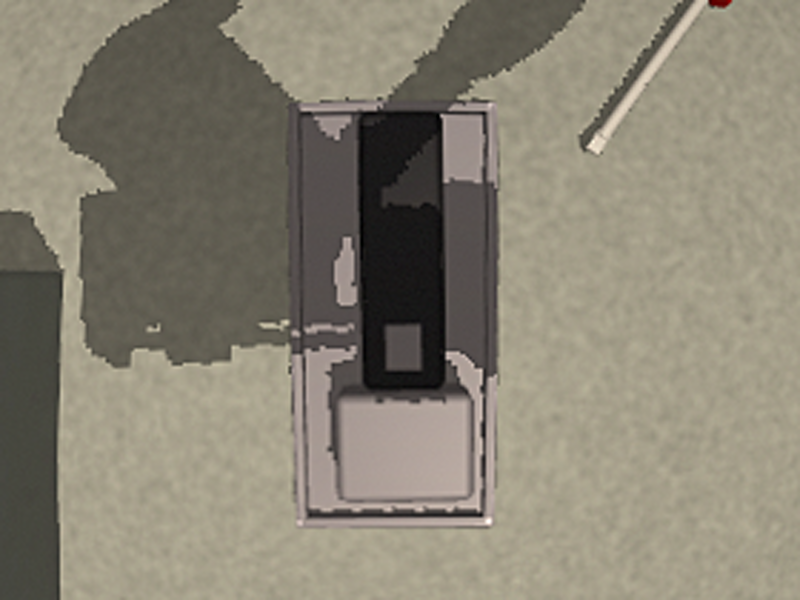

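The scanner lies in the dock: handle end at (360–442,112), head front edge at (341–473,499), and the dock corners at (290,102) and (492,522).

```bash
python3 - <<'E'
from h import *
from plant import bot
w=pickle.load(open('pics/w8.pkl','rb'));k=.35
C=lambda u,v:((u+.5)*k-.5+120,(v+.5)*k-.5+10)
P=[((-85,-17,40),C(360,112)),((-85,17,40),C(442,112)),((75,-28,48),C(341,500)),((75,28,48),C(473,498))]
q,e=fit(w,P,[500,-404,.1],True);print('scanner',q,e)
D=[((-95,-45,14),C(289,102)),((-95,45,14),C(495,102)),((95,45,14),C(491,524)),((95,-45,14),C(297,525))]
d,e=fit(w,D,[500,-404,.1],True);print('dock',d,e, 'scanner in dock',rz(d[2]).T@np.array([q[0]-d[0],q[1]-d[1],0]))
o=bot.get_obs();print(go(o,q[0],q[1],42.5,q[2]+np.pi))
E
```

```text
scanner [ 5.00064045e+02 -4.02456179e+02  1.13444115e-01] 1.426679120275793
dock [ 5.00552868e+02 -4.07056851e+02  1.01643100e-01] 0.778719729307511 scanner in dock [-0.01947802  4.62652765  0.        ]
(array([0.0605, 0.0029, 0.2068]), np.float64(-0.9))
```

Call:
play_rows --commands '[{"x":0.0605,"y":0.003,"z":0.03,"twist":-0.9},{"x":0.0605,"y":0.003,"z":0.075,"twist":-0.9},{"x":0.0605,"y":0.003,"z":0.12,"twist":-0.9},{"x":0.0605,"y":0.003,"z":0.16,"twist":-0.9},{"x":0.0605,"y":0.003,"z":0.19,"twist":-0.9},{"x":0.0605,"y":0.003,"z":0.207,"twist":-0.9},{"x":0.0605,"y":0.003,"z":0.207,"twist":-0.9},{"x":0.0605,"y":0.003,"z":0.207,"twist":-0.9}]'

```text
time: 27.05
tool_pos: [500.4, -402.6, 42.8]
tcp_rot: [-3.141, 0.0, -3.028]
contact_force: [-0.2, 0.1, 0.3]
grip_width: 55.1
finger_force: 0.0
```

Call:
play_rows --commands '[{"x":0,"y":0,"z":0,"twist":0},{"x":0,"y":0,"z":0,"twist":0},{"x":0,"y":0,"z":0,"twist":0},{"x":0,"y":0,"z":0,"twist":0},{"x":0,"y":0,"z":0,"twist":0},{"x":0,"y":0,"z":0,"twist":0},{"x":0,"y":0,"z":0,"twist":0},{"x":0,"y":0,"z":0,"twist":0}]' --jaw 1

```text
time: 27.85
tool_pos: [500.5, -402.6, 43.4]
tcp_rot: [-3.141, 0.001, -3.028]
contact_force: [-1.8, 1.8, 5.9]
grip_width: 34.3
finger_force: 30.0
```

```bash
python3 - <<'E'
from h import *
from plant import bot
bot.capture('wrist')
o=bot.get_obs();print(o['tool_pos'],o['tcp_rot'],o['grip_width'],o['finger_force'],o['contact_force'])
t=T(591.5,150.3,.2086,[65-175,0,0])[0]
print(t,go(o,t[0],t[1],86+36.5,.2086+np.pi))
E
```

```text
[ 500.50701997 -402.5682925    43.41430509] [-3.14058788e+00  9.84123276e-04 -3.02795896e+00] 33.81627575141648 30.0018972158432 [-0.55726128  1.20416134  6.39196136]
[483.884602  127.5200502   0.       ] (array([-0.0437,  0.5285, -0.0796]), np.float64(-5.44))
```

Call:
play_rows --commands '[{"x":0,"y":0,"z":-0.015,"twist":0},{"x":0,"y":0,"z":-0.04,"twist":0},{"x":0,"y":0.01,"z":-0.07,"twist":0},{"x":0,"y":0.04,"z":-0.08,"twist":0},{"x":0,"y":0.08,"z":-0.08,"twist":0},{"x":-0.01,"y":0.125,"z":-0.08,"twist":0},{"x":-0.015,"y":0.17,"z":-0.08,"twist":0},{"x":-0.02,"y":0.215,"z":-0.08,"twist":0}]'

```text
time: 28.7
tool_pos: [495.3, -184.8, 123.0]
tcp_rot: [-3.142, 0.0, -3.028]
contact_force: [0.3, 0.3, -3.2]
grip_width: 33.9
finger_force: 30.0
```

Call:
play_rows --commands '[{"x":0,"y":0.045,"z":0,"twist":-1},{"x":-0.005,"y":0.09,"z":0,"twist":-2},{"x":-0.01,"y":0.135,"z":0,"twist":-3},{"x":-0.015,"y":0.18,"z":0,"twist":-4},{"x":-0.02,"y":0.225,"z":0,"twist":-5},{"x":-0.024,"y":0.265,"z":0,"twist":-5.4},{"x":-0.024,"y":0.295,"z":0,"twist":-5.4},{"x":-0.024,"y":0.3135,"z":0,"twist":-5.4}]'

```text
time: 29.5
tool_pos: [483.4, 130.1, 122.9]
tcp_rot: [3.141, 0.0, -2.932]
contact_force: [0.0, -1.5, -2.6]
grip_width: 34.2
finger_force: 30.0
```

Call:
play_rows --commands '[{"x":0,"y":0,"z":0,"twist":0},{"x":0,"y":0,"z":0,"twist":0},{"x":0,"y":0,"z":0,"twist":0},{"x":0,"y":0,"z":0,"twist":0},{"x":0,"y":0,"z":0,"twist":0},{"x":0,"y":0,"z":0,"twist":0},{"x":0,"y":0,"z":0,"twist":0},{"x":0,"y":0,"z":0,"twist":0}]'

```text
time: 30.3
tool_pos: [484.0, 127.6, 122.4]
tcp_rot: [3.142, -0.0, -2.934]
contact_force: [-0.4, 0.2, -2.2]
grip_width: 34.1
finger_force: 30.0
```

```bash
python3 look.py s9 scene 215,375,110,230; python3 look.py w9
```

```text
30.35 [484.  127.7 122.4] [ 3.1415e+00  1.0000e-04 -2.9338e+00] [-0.8 -0.1 -2.1] 33.6
30.4 [483.9 127.7 122.4] [ 3.1415  0.     -2.9337] [-0.7  0.  -1. ] 33.4
```

View pics/w9.png

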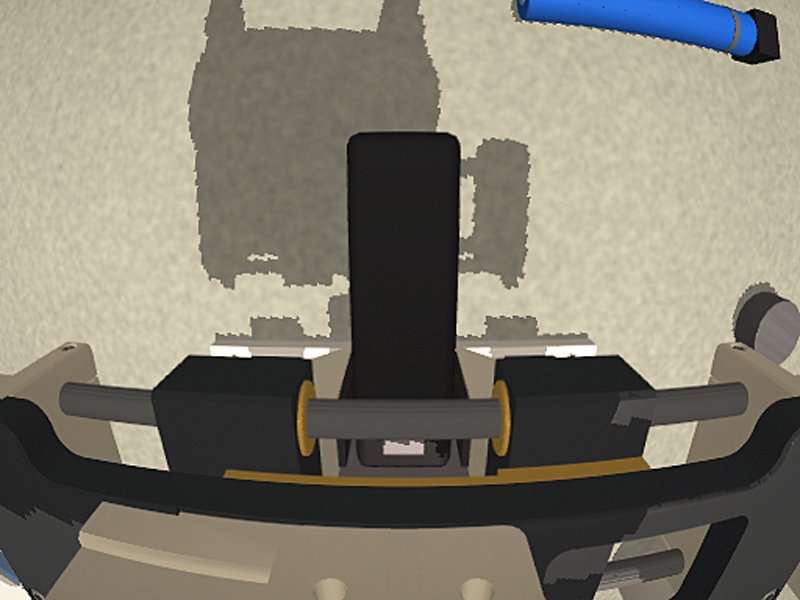

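Viewed 14 pictures. The scanner is held straight (handle end 347–460 at row 133, centred in the jaws). I'll check level and tail distance numerically, then correct the height by 1 mm and hold.

```bash
python3 - <<'E'
from h import *
w=pickle.load(open('pics/w9.pkl','rb'))
p=np.array([483.9,127.7,122.4]);Rr=rot([3.1415,0,-2.9337])
for z in (114,119,124):
    a,b=[Rr.T@(p2w(w,*S(u,133),z,True)-p) for u in (347,460)];print(z,a.round(1),b.round(1),np.hypot(*(a-b)[:2]).round(1))
# label face x: lit label pixels in top image, bar-code bottom/top at z108
E
```

```text
114 [ 85.2 -17.6   8.4] [85.2 16.4  8.4] 34.0
119 [ 84.8 -17.    3.4] [84.8 15.8  3.4] 32.8
124 [ 84.4 -16.4  -1.6] [84.4 15.2 -1.6] 31.6
```

Call:
play_rows --commands '[{"x":0,"y":0,"z":-0.001,"twist":0},{"x":0,"y":0,"z":-0.001,"twist":0},{"x":0,"y":0,"z":-0.001,"twist":0},{"x":0,"y":0,"z":-0.001,"twist":0},{"x":0,"y":0,"z":-0.001,"twist":0},{"x":0,"y":0,"z":-0.001,"twist":0},{"x":0,"y":0,"z":-0.001,"twist":0},{"x":0,"y":0,"z":-0.001,"twist":0}]'

```text
time: 31.2
tool_pos: [483.9, 127.8, 123.4]
tcp_rot: [3.142, 0.0, -2.934]
contact_force: [-0.1, -0.2, -2.6]
grip_width: 33.7
finger_force: 30.0
```

Call:
play_rows --commands '[{"x":0,"y":0,"z":0,"twist":0},{"x":0,"y":0,"z":0,"twist":0},{"x":0,"y":0,"z":0,"twist":0},{"x":0,"y":0,"z":0,"twist":0},{"x":0,"y":0,"z":0,"twist":0},{"x":0,"y":0,"z":0,"twist":0},{"x":0,"y":0,"z":0,"twist":0},{"x":0,"y":0,"z":0,"twist":0}]'

```text
time: 32.0
tool_pos: [484.0, 127.8, 123.4]
tcp_rot: [3.142, 0.0, -2.934]
contact_force: [-0.5, 0.2, -3.1]
grip_width: 33.8
finger_force: 30.0
```

Call:
play_rows --commands '[{"x":0,"y":0,"z":0,"twist":0},{"x":0,"y":0,"z":0,"twist":0},{"x":0,"y":0,"z":0,"twist":0},{"x":0,"y":0,"z":0,"twist":0},{"x":0,"y":0,"z":0,"twist":0},{"x":0,"y":0,"z":0,"twist":0},{"x":0,"y":0,"z":0,"twist":0},{"x":0,"y":0,"z":0,"twist":0}]'

```text
time: 32.8
tool_pos: [483.9, 127.8, 123.4]
tcp_rot: [3.142, 0.0, -2.934]
contact_force: [-0.1, -0.5, -2.4]
grip_width: 33.6
finger_force: 30.0
```

Call:
play_rows --commands '[{"x":0,"y":0,"z":0,"twist":0},{"x":0,"y":0,"z":0,"twist":0},{"x":0,"y":0,"z":0,"twist":0},{"x":0,"y":0,"z":0,"twist":0},{"x":0,"y":0,"z":0,"twist":0},{"x":0,"y":0,"z":0,"twist":0},{"x":0,"y":0,"z":0,"twist":0},{"x":0,"y":0,"z":0,"twist":0}]'

```text
time: 33.6
tool_pos: [483.9, 127.8, 123.4]
tcp_rot: [3.142, 0.0, -2.934]
contact_force: [0.4, 0.8, -1.9]
grip_width: 33.4
finger_force: 30.0
```

```bash
python3 - <<'E'
from h import *
from plant import bot
w=bot.capture('wrist')
def edges(w,row): # black handle columns in native rows
    g=w['pixels'].max(2).astype(int)[row];i=np.where(g[200:320]<45)[0]+200;return i.min(),i.max()
a=pickle.load(open('pics/w9.pkl','rb'))
for n,x in(('w9',a),('now',w)): print(n,[edges(x,r) for r in (88,110,140,180,210)])
s=bot.capture('scene');top=bot.capture('top')
# projected expectations of scanner head front corners in scene (level) vs tilted 3deg tail-down
f=lambda dz:proj(s,T(484,127.7,.2086,[[75,-28,128+dz],[75,28,128+dz],[75,-28,86+dz],[75,28,86+dz]])).round(1).tolist()
print(f(0),f(5))
pickle.dump(s,open('pics/s10.pkl','wb'))
P=np.array(f(0)).astype(int)
g=s['pixels'].mean(2).astype(int)
c0,c1=P[:,0].min(),P[:,0].max();m=(c0+c1)//2
print('col',m,'rows',P[:,1].min()-8,g[P[:,1].min()-8:P[:,1].max()+10,m].tolist(),g[P[:,1].min()-8:P[:,1].max()+10,m-6].tolist())
E
```

```text
w9 [(np.int64(224), np.int64(291)), (np.int64(223), np.int64(293)), (np.int64(223), np.int64(292)), (np.int64(224), np.int64(292)), (np.int64(225), np.int64(291))]
now [(np.int64(224), np.int64(291)), (np.int64(223), np.int64(293)), (np.int64(223), np.int64(292)), (np.int64(224), np.int64(292)), (np.int64(225), np.int64(291))]
[[293.2, 197.9], [310.9, 197.6], [292.4, 207.1], [309.8, 206.7]] [[293.2, 196.8], [311.0, 196.4], [292.5, 206.0], [309.9, 205.7]]
col 301 rows 189 [57, 112, 116, 116, 117, 117, 117, 117, 118, 147, 91, 99, 112, 117, 117, 117, 117, 76, 89, 138, 121, 75, 70, 132, 120, 112, 110, 110] [33, 110, 116, 117, 115, 116, 117, 117, 118, 133, 104, 84, 101, 102, 106, 106, 105, 69, 66, 68, 70, 71, 72, 111, 116, 116, 118, 217]
```

```bash
python3 - <<'E'
from h import *
w=pickle.load(open('pics/w9.pkl','rb'))
for r,a,b in((110,223,293),(140,223,292),(180,224,292),(210,225,291)):
    A,B=[p2w(w,u,r,119,True) for u in(a-.5,b+.5)];print(r,np.linalg.norm(A-B).round(2),((A+B)/2).round(1))
t=pickle.load(open('pics/top0.pkl','rb'));p=t['pixels']
# label plate: face position, brightness profile along fixture x at z=108 in the top view
for x in range(50,84,2):
    u=proj(t,T(591.5,150.3,.2086,[[x,y,108] for y in(-20,-10,0,10,20)])).round().astype(int);print(x,p[u[:,1],u[:,0]].mean(1).round().astype(int).tolist())
E
```

```text
110 32.37 [412.4 111.9 119. ]
140 32.32 [426.1 114.6 119. ]
180 32.77 [444.7 118.7 119. ]
210 32.77 [459.4 121.8 119. ]
50 [69, 69, 65, 67, 65]
52 [69, 74, 73, 73, 72]
54 [76, 74, 70, 73, 73]
56 [76, 68, 70, 73, 66]
58 [77, 66, 65, 60, 65]
60 [77, 63, 68, 55, 61]
62 [75, 63, 63, 69, 69]
64 [80, 84, 79, 69, 85]
66 [91, 111, 96, 101, 85]
68 [93, 111, 96, 102, 92]
70 [101, 111, 96, 97, 97]
72 [105, 105, 97, 97, 97]
74 [105, 108, 102, 101, 104]
76 [104, 108, 104, 102, 108]
78 [105, 106, 102, 102, 108]
80 [108, 106, 104, 100, 108]
82 [108, 106, 107, 105, 107]
```

Level and square hold kept for more than 3 s. Return the scanner.

Call:
play_rows --commands '[{"x":0.005,"y":-0.02,"z":0,"twist":0.5},{"x":0.01,"y":-0.06,"z":0,"twist":1},{"x":0.02,"y":-0.105,"z":0,"twist":2},{"x":0.03,"y":-0.15,"z":0,"twist":3},{"x":0.04,"y":-0.195,"z":0,"twist":4},{"x":0.05,"y":-0.24,"z":0,"twist":5.4},{"x":0.06,"y":-0.285,"z":0,"twist":5.4},{"x":0.07,"y":-0.33,"z":0,"twist":5.4}]'

```text
time: 34.55
tool_pos: [483.3, -211.5, 123.5]
tcp_rot: [3.142, 0.0, -3.028]
contact_force: [1.1, 0.3, -2.6]
grip_width: 33.8
finger_force: 30.0
```

```bash
python3 - <<'E'
from h import *
from plant import bot
o=bot.get_obs();print(o['tool_pos'],o['tcp_rot'],go(o,500.5,-402.6,123,-3.028))
E
```

```text
[ 483.27275267 -211.48965794  123.46404993] [ 3.14157437e+00  3.07773981e-04 -3.02814635e+00] (array([ 0.0045, -0.1918,  0.0005]), np.float64(-0.01))
```

Call:
play_rows --commands '[{"x":0.001,"y":-0.045,"z":0,"twist":0},{"x":0.003,"y":-0.09,"z":0,"twist":0},{"x":0.0045,"y":-0.13,"z":0,"twist":0},{"x":0.0045,"y":-0.165,"z":0,"twist":0},{"x":0.0045,"y":-0.185,"z":0,"twist":0},{"x":0.0045,"y":-0.191,"z":0,"twist":0},{"x":0.0045,"y":-0.191,"z":0,"twist":0},{"x":0.0045,"y":-0.191,"z":0,"twist":0}]'

```text
time: 35.35
tool_pos: [500.6, -398.5, 123.0]
tcp_rot: [3.14, -0.001, -3.027]
contact_force: [0.4, -0.0, -2.0]
grip_width: 33.9
finger_force: 30.0
```

Call:
play_rows --commands '[{"x":0,"y":0,"z":0,"twist":0},{"x":0,"y":0,"z":0,"twist":0},{"x":0,"y":0,"z":0.01,"twist":0},{"x":0,"y":0,"z":0.03,"twist":0},{"x":0,"y":0,"z":0.04,"twist":0},{"x":0,"y":0,"z":0.04,"twist":0},{"x":0,"y":0,"z":0.04,"twist":0},{"x":0,"y":0,"z":0.04,"twist":0}]'

```text
time: 36.15
tool_pos: [501.1, -400.2, 84.1]
tcp_rot: [-3.14, 0.001, -3.028]
contact_force: [0.4, 0.2, -2.7]
grip_width: 33.6
finger_force: 30.0
```

```bash
python3 - <<'E'
from h import *
from plant import bot
o=bot.get_obs();print(o['tool_pos'],o['tcp_rot'],o['grip_width'],go(o,500.5,-402.6,44,-3.028))
w=bot.capture('wrist');g=w['pixels'].max(2).astype(int)
for r in(88,110,140,180,210):
    i=np.where(g[r,200:320]<45)[0]+200;print(r,i.min(),i.max())
E
```

```text
[ 501.13700932 -400.22422705   84.13411951] [-3.14049776e+00  9.60857450e-04 -3.02794560e+00] 33.622510939891995 (array([ 0.0009, -0.0022,  0.0401]), np.float64(0.0))
88 224 291
110 223 293
140 223 293
180 224 292
210 225 291
```

Unchanged in the grip. Lower into the dock (TCP about 44), then release.

Call:
play_rows --commands '[{"x":0.0009,"y":-0.0025,"z":0.01,"twist":0},{"x":0.0009,"y":-0.0025,"z":0.02,"twist":0},{"x":0.0009,"y":-0.0025,"z":0.028,"twist":0},{"x":0.0009,"y":-0.0025,"z":0.034,"twist":0},{"x":0.0009,"y":-0.0025,"z":0.038,"twist":0},{"x":0.0009,"y":-0.0025,"z":0.0405,"twist":0},{"x":0.0009,"y":-0.0025,"z":0.0405,"twist":0},{"x":0.0009,"y":-0.0025,"z":0.0405,"twist":0}]'

```text
time: 37.0
tool_pos: [500.2, -402.4, 43.4]
tcp_rot: [-3.141, 0.0, -3.028]
contact_force: [-1.9, 0.9, 2.9]
grip_width: 34.0
finger_force: 30.0
```

Call:
play_rows --commands '[{"x":0,"y":0,"z":0.0005,"twist":0},{"x":0,"y":0,"z":0.0005,"twist":0},{"x":0,"y":0,"z":0.0005,"twist":0},{"x":0,"y":0,"z":0.0005,"twist":0},{"x":0,"y":0,"z":0.0005,"twist":0},{"x":0,"y":0,"z":0.0005,"twist":0},{"x":0,"y":0,"z":0.0005,"twist":0},{"x":0,"y":0,"z":0.0005,"twist":0}]'

```text
time: 37.8
tool_pos: [500.2, -402.4, 43.4]
tcp_rot: [-3.141, 0.0, -3.028]
contact_force: [-2.6, 3.2, 6.8]
grip_width: 33.4
finger_force: 30.0
```

Seated at the same height (43.4, +6.8 N). Release and lift, then check everything.

Call:
play_rows --commands '[{"x":0,"y":0,"z":0,"twist":0},{"x":0,"y":0,"z":0,"twist":0},{"x":0,"y":0,"z":0,"twist":0},{"x":0,"y":0,"z":0,"twist":0},{"x":0,"y":0,"z":0,"twist":0},{"x":0,"y":0,"z":-0.02,"twist":0},{"x":0,"y":0,"z":-0.06,"twist":0},{"x":0,"y":0,"z":-0.1,"twist":0}]' --jaw 0.4

```text
time: 38.6
tool_pos: [499.7, -402.1, 142.6]
tcp_rot: [3.14, -0.001, -3.028]
contact_force: [1.1, -0.9, 0.2]
grip_width: 55.2
finger_force: 0.0
```

Call:
play_rows --commands '[{"x":-0.06,"y":0.0,"z":-0.1,"twist":0},{"x":-0.06,"y":0.0,"z":-0.1,"twist":0},{"x":-0.06,"y":0.0,"z":-0.1,"twist":0},{"x":-0.06,"y":0.0,"z":-0.1,"twist":0},{"x":-0.06,"y":0.0,"z":-0.1,"twist":0},{"x":-0.06,"y":0.0,"z":-0.1,"twist":0},{"x":-0.06,"y":0.0,"z":-0.1,"twist":0},{"x":-0.06,"y":0.0,"z":-0.1,"twist":0}]'

```text
time: 39.4
tool_pos: [559.1, -395.7, 241.3]
tcp_rot: [3.14, -0.001, -3.029]
contact_force: [-0.4, -0.4, 0.3]
grip_width: 55.3
finger_force: 0.0
```

```bash
python3 - <<'E'
from h import *
from plant import bot
o=bot.get_obs();print(o['time'],o['tool_pos'],o['grip_width'])
w=bot.capture('wrist');a=pickle.load(open('pics/w8.pkl','rb'))
# scanner: compare with picture w8 (nearly same pose) by registering dark-handle mask in world z=40
def rect(c): 
    m=(c['pixels'].max(2)<40).astype(np.uint8);m[:, :230]*=1;m[150:]=0
    n,l,s,ce=cv2.connectedComponentsWithStats(m)
    i=[k for k in range(1,n) if 220<ce[k][0]<300 and s[k][4]>500];i=max(i,key=lambda k:s[k][4])
    ys,xs=np.where(l==i);P=np.array([p2w(c,x,y,40,True)[:2] for x,y in zip(xs,ys)],np.float32);return cv2.minAreaRect(P)
print(rect(a),rect(w))
t=bot.capture('top');t7=pickle.load(open('pics/t7.pkl','rb'));t0=pickle.load(open('pics/top0.pkl','rb'))
f=(591.5,150.3,.2086)
# tail blocks: dark mask extents along fixture x in each groove lane (z=54)
for n,c in(('end',t),('t7',t7)):
    for y in(-70,70):
        xs=np.arange(-110,-40,2.);u=proj(c,T(*f,[[x,y,54] for x in xs])).round().astype(int);print(n,y,c['pixels'][u[:,1],u[:,0]].mean(1).astype(int).tolist())
d=cv2.absdiff(t['pixels'],t0['pixels']).max(2)
n,l,s,ce=cv2.connectedComponentsWithStats((cv2.medianBlur(d,3)>40).astype(np.uint8))
for k in range(1,n):
    if s[k][4]>25: print('changed',s[k],ce[k].round(),p2w(t,*ce[k],0)[:2].round())
E
```

```text
39.4 [ 559.06835299 -395.73846967  241.25336459] 55.338005225936676
((473.4743347167969, -406.181884765625), (113.5654296875, 33.34832000732422), 6.7308125495910645) ((473.0125732421875, -406.59027099609375), (111.64120483398438, 32.68677520751953), 6.607583999633789)
end -70 [135, 133, 117, 98, 92, 92, 91, 92, 92, 92, 79, 79, 71, 73, 75, 75, 75, 76, 76, 78, 99, 105, 147, 168, 168, 173, 172, 167, 167, 148, 142, 142, 160, 170, 173]
end 70 [135, 135, 129, 123, 123, 127, 118, 118, 104, 90, 73, 73, 68, 71, 71, 74, 74, 74, 75, 80, 110, 110, 155, 177, 177, 178, 178, 178, 172, 153, 147, 147, 171, 179, 179]
t7 -70 [88, 88, 88, 88, 89, 89, 89, 89, 90, 88, 72, 72, 51, 44, 44, 44, 44, 43, 43, 44, 56, 62, 89, 106, 106, 109, 109, 104, 104, 91, 86, 86, 99, 107, 108]
t7 70 [115, 115, 117, 120, 120, 123, 126, 126, 127, 129, 131, 131, 134, 134, 134, 120, 94, 94, 75, 76, 108, 108, 156, 178, 178, 179, 179, 179, 173, 154, 147, 147, 172, 180, 180]
changed [ 463   70   49   90 2030] [489. 119.] [ 700. -715.]
changed [ 315  131  146  219 4327] [406. 213.] [ 422. -453.]
changed [215 134   6   6  27] [218. 1
[... 381 characters left out ...]
 [314. 207.] [ 442. -182.]
changed [270 208  12   9  96] [275. 212.] [431. -70.]
changed [ 205  213   99  102 1359] [266. 251.] [319. -40.]
changed [502 218  10  10  58] [507. 222.] [ 390. -746.]
changed [331 247  21  33 298] [341. 263.] [ 280. -257.]
changed [246 294  42  39 383] [263. 317.] [134. -29.]
changed [ 154  314  118   70 1268] [207. 342.] [ 65. 130.]
changed [  62  320  130   64 2987] [113. 355.] [ 35. 396.]
changed [   0  335   49   49 1481] [ 22. 365.] [ 12. 650.]
changed [276 351  22  27 295] [288. 364.] [  3. -98.]
changed [228 367  14  17 165] [234. 375.] [-26.  56.]
changed [474 369   2  15  30] [474. 376.] [ -40. -624.]
changed [279 371  13  13  98] [284. 379.] [-37. -86.]
```

```bash
python3 -c "
from plant import bot
print(bot.close_job())"
```

```text
the job is handed in; nothing more can be done
None
```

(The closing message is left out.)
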